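Put a filed film reel on the inspection deck

TASK

Lift the red film reel out of the wooden filing tray, lay it on the sloping plywood rest with its white boss facing up and outwards, and let go of it. Then take hold of it afresh, push it fully home over the steel spindle of the inspection deck, boss up, let go, and fold the deck's amber cover down shut over it. Leave the green reel and everything else on the table where it is.

Things in the scene. Friction and masses are not known exactly. Their poses are not given: they have to be found in the camera images.
- reel: red film reel, loose, 0.25 kg: red flanges 100 mm in diameter, 26 mm thick overall, with a white round boss 36 mm in diameter standing 24 mm out of one face only; bore 18.6 mm through it all. Origin: centre of the flat face without boss; z along the axis to the boss (boss end at 50 mm). Starts on its rim in a tray slot, axis level, boss away from the robot
- green_reel: a reel of the same shape and size with green flanges, in the other slot of the tray; same frame as the red reel; leave it alone
- tray: fixed wooden filing tray, 240 x 140 x 40 mm (x, y, z), with blocks of white cartons up to 63 mm above the table. Two reels stand on edge in it, axes along its x, centres 58 mm and tops 108 mm above the table, 95 mm apart. Origin: centre of its underside
- rest: fixed plywood rest, 110 x 90 mm. Its face slopes at 45 degrees: in its frame the outward normal is (0,-1,1)/1.414, uphill (0,1,1)/1.414. The face is 62 mm long uphill, so a reel on it overhangs its upper edge by 38 mm. Two steel pins (10 mm, 70 mm apart, 24 mm tall) near the lower edge hold the reel's rim. Origin: centre of underside
- rest_seat (a point): point on the face of the rest where the centre of the reel's flat face comes to lie when the reel rests on the pins
- deck: fixed grey inspection deck, 190 (x) x 180 (y) x 30 mm, with a round black platter (94 mm) and the spindle in its middle. A wall along its -y side carries the cover's hinge; two steel posts (10 mm, tops 96 mm above the table, at x = +-70, y = 58 mm) carry the shut cover. Origin: on the table, below the spindle; z up
- spindle_base (a point): foot of the spindle, on top of the platter, 34 mm above the table; axes as the deck's
- spindle_tip (a point): top of the upright steel spindle: 16 mm in diameter, 34 mm tall above the platter, with a 1.5 mm chamfer; its tip is 68 mm above the table
- cover (a joint): angle of the hinged cover in rad: 0 shut (level, lying 98 mm above the table, over the platter), growing as it opens; about 1.57 upright, it stays where it is left (stiff hinge, about 1 to 2 N at the free edge)
- cover_hinge (a point): middle of the cover's hinge line, which runs along the deck's x, 98 mm above the table and 90 mm from the spindle on the deck's -y side; this frame turns with the cover (its y points from the hinge to the free edge, z is the outer face)
- cover_edge (a point): middle of the free edge of the cover, 150 mm from the hinge; the cover is an amber panel with black borders, 150 x 150 x 4 mm
- red_case: flat red plastic case, 110 x 70 x 18 mm, bystander; origin at centre of its underside
- jar: amber jar, 56 mm diameter, 80 mm tall, bystander; origin at centre of its underside
- carton: small white carton, 60 x 90 x 30 mm, bystander; origin at centre of its underside
- brush: hand brush lying on the table, bystander
- screwdriver: screwdriver lying on the table, bystander
- core: yellow plastic core (ring), 48 mm diameter, 18 mm tall, bystander
Mind the look-alikes: they are no part of the job. Several things have the shape of the reel; the one meant has the colours described above.

How it is judged (in metres and radians):
On the way, in this order (a step that is already met when the one before it is completed fails the run):
1. the red reel lies on the sloping rest, boss facing up and outwards, let go (contact force between reel and rest above 0.3 N and angle between reel's own z axis and vertical below 1 rad and distance between reel and rest_seat below 0.02 m and contact force between the fingers and reel below 0.05 N), for 0.2 s.
2. the red reel is fully home on the spindle, boss up, let go (horizontal distance between reel and spindle_base below 0.004 m and z of reel in the frame of spindle_base below 0.003 m and angle between reel's own z axis and vertical below 0.06 rad and contact force between the fingers and reel below 0.05 N), for 0.2 s.
At the end, for the whole second after the job is handed in: The red reel sits on the spindle, boss up: its flat face within 3 mm of the platter, centred within 4 mm, upright within 0.06 rad, at rest; and the cover is shut to within 0.06 rad (horizontal distance between reel and spindle_base below 0.004 m and z of reel in the frame of spindle_base below 0.003 m and angle between reel's own z axis and vertical below 0.06 rad and value of joint cover below 0.06 rad and linear speed of reel below 0.02 m/s); the robot touches nothing.
It fails at once if the green reel is moved by more than 20 mm (distance of green_reel from where it was at the start of the episode above 0.02 m).
It fails at once if another bystander (case, jar, carton, brush, screwdriver, core) is moved by more than 30 mm (distance of any of red_case, jar, carton, brush, screwdriver, core from where it was at the start of the episode above 0.03 m).
It also fails if it takes over 64 s, if anything falls off the work surface, if the arm or the gripper's body presses on something with over 40 N, if the wrist force passes 120 N, or if a joint passes its speed limit or range.

ROBOT

A 7-joint arm with a two-finger parallel gripper is mounted at the origin on the work surface. World frame = base frame: x ahead of the robot, y to its left, z up, the work surface at z = 0. Lengths are in m, angles in degrees, forces in N, time in s.
With the tool pointing down it reaches from about 0.375 to 0.925 m from the base axis. Payload 3.1 kg.
Tool frame: the origin (TCP) lies midway between the tips of the shut fingers; the grasp point (between the pads) lies 19 mm behind it; z points along the fingers, y is the line along which they close (so a half turn about z gives the same grasp; the last joint's range is limited). The gripper opens to 85 mm and grips with 20 to 120 N. Pads are 22 mm wide; open, the fingers measure 114 mm over their backs; the gripper's body (76 mm by 85 mm) begins 54 mm behind the grasp point. The pads swing forward as they close: fully open they stand 13 mm farther back than shut.
Start: joints at [67.792, 21.939, 2.515, 91.553, -1.026, 66.532, -2.859], TCP at [0.186, -0.623, 0.206] pointing down, gripper open.
Joint ranges: [-149.38, 149.38], [-23.57, 123.04], [-84.95, 90], [0, 143.3], [-89.99, 269.99], [3.08, 112.72], [-163.45, 163.45]. Speed limits (degrees/s): [159.86, 159.86, 180, 180, 180, 180, 180].

INTERFACE

Orientations are given as a 3x3 rotation matrix whose columns are the frame's x, y, z axes.
In Python, from workcell import arm, imaging gives the robot as it stands. The module is installed in compiled form; this text tells all that it offers.
- The arm moves only by the shell command python3 -m pendant 'ROWS' [OPENING]. ROWS is a JSON object of lists of equal length, an entry for each row: "translation": the shift along the tool's x, y, z in units of 0.3 m (1.0 is 0.3 m), a list of three; "spin": the turn about the tool's z in units of 4 degrees (1.0 is 4 degrees). In form: {"translation": [[dx, dy, dz], ...], "spin": [spin, ...]}. A call has 1 to 5 rows; each row shifts and turns the commanded pose from where the row before left it, along the tool's axes as they then stand; what a row does not reach is not made up. A row lasts 1/8 s, in which the tool goes at most 62.5 mm and 10.7 degrees, less where a joint would pass 70% of its speed; a pose out of reach is approached as far as the arm can. A call with a number of a shift or a turn outside -1 to 1 is refused whole. A call with a gripper value outside its range is refused whole. OPENING is the opening, from 0 (shut) to 1 (fully open), set as the call begins (- or left out, the last holds). The fingers move at their own pace and stop on an object; the grip force is fixed at half the most. Time passes only in rows, so rows that do not move let the fingers close. It gives the time, the measured TCP pose, the force, the opening and the grip force at its end, in the units of the state.
- arm.state(): the state, without advancing time (a new reading comes with each control period).
- imaging.grab_frame(name): name is "scene" or "top"; returns a dict with "frame" (400x640x3 uint8, red, green, blue), "z_map" (400x640 float32, m along the optical axis (not along the pixel's ray), 0 where there is no reading), "fx", "fy", "cx", "cy" (pixels), "T" (4x4, takes a point from camera to world coordinates). Camera axes: x right, y up, looking along -z (the intrinsics and any distortion apply to the point x, -y, -z); pixel columns grow to the right and rows downward; lengths in m; the calibration is good to about 2 mm. A picture is of the moment at which its call begins.
- arm.job_done(): hands the job in; it is judged then, once.
The state is a dict: "clock": time; "qpos": joint angles; "joint_velocities": joint speeds; "joint_torque": joint torques, N m; "position": TCP position; "ee_rot": TCP orientation; "ft_force": force on the tool from outside, world axes, zero at the start; "torque": the same for the moment, N m; "finger_gap": finger opening in m; "grasp_force": force on a finger pad.
Only numpy, scipy, OpenCV 4.12 (cv2) and the standard library are available. Lean on these libraries where they do the work, as an engineer would, in place of code of your own. Each camera call takes 0.05 s, during which the arm holds its last target. There are 200 camera calls.

## Working session

There is one attempt and no reset: what is moved stays moved. The work goes in short steps, Python scripts to look and compute and a shell command to move; the robot and the scene stay as the last step left them, time stands still between calls to the robot, and variables do not carry over. Pictures are saved under pics/ and viewed, at most 13 in all, crops included, and the job is handed in when it is done.

```bash
mkdir -p pics
cat > h.py <<'E'
import numpy as np, cv2
from workcell import arm, imaging
def grab(n):
    f=imaging.grab_frame(n); z=f["z_map"]; v,u=np.mgrid[:400,:640]
    P=np.stack([(u-f["cx"])/f["fx"]*z,-(v-f["cy"])/f["fy"]*z,-z],-1)
    f["W"]=P@f["T"][:3,:3].T+f["T"][:3,3]; f["W"][z==0]=np.nan
    return f
def save(f,name,crop=None,k=1):
    im=f["frame"][...,::-1]
    if crop: a,b,c,d=crop; im=im[b:d,a:c]
    cv2.imwrite("pics/"+name,cv2.resize(im,None,fx=k,fy=k,interpolation=cv2.INTER_CUBIC))
E
python3 - <<'E'
from h import *
a=grab("scene");b=grab("top")
im=np.vstack([a["frame"],b["frame"]])[...,::-1]
cv2.imwrite("pics/a.png",cv2.resize(a["frame"][...,::-1],(800,500)));cv2.imwrite("pics/b.png",cv2.resize(b["frame"][...,::-1],(800,500)))
for f in(a,b): print([f[k] for k in("fx","fy","cx","cy")],f["T"].round(3).tolist(),[k for k in f])
s=arm.state();print(s)
E
```

```text
[391.5228450277237, 391.5228450277237, 318.6691785928478, 190.7401037523522] [[0.397, -0.645, 0.653, 1.362], [0.918, 0.268, -0.292, -0.365], [0.013, 0.715, 0.699, 0.933], [0.0, 0.0, 0.0, 1.0]] ['frame', 'z_map', 'fx', 'fy', 'cx', 'cy', 'T', 'W']
[437.14380462686535, 437.14380462686535, 321.79649229639807, 198.40232271941417] [[0.012, 0.995, -0.104, 0.426], [-1.0, 0.012, -0.006, -0.016], [-0.005, 0.104, 0.995, 1.363], [0.0, 0.0, 0.0, 1.0]] ['frame', 'z_map', 'fx', 'fy', 'cx', 'cy', 'T', 'W']
{'clock': 0.1, 'qpos': array([67.79117238, 21.99009638,  2.5112704 , 91.64001622, -1.02487247,
       66.5305825 , -2.85728606]), 'joint_velocities': array([ 0.10811443, -0.09015521, -0.05291793, -0.2020567 , -0.06868814,
       -0.03831345, -0.04530309]), 'joint_torque': array([ 2.47955642e-03, -4.34727788e+01,  1.02900848e+00, -2.50454593e+01,
        1.07728524e-02,  5.43587681e-03, -3.71225167e-05]), 'position': array([ 0.18549016, -0.62201874,  0.20438137]), 'ee_rot': array([[ 9.58261212e-01,  2.85892946e-01, -8.20251174e-04],
       [ 2.85894090e-01, -9.58258536e-01,  2.26865891e-03],
       [-1.37419110e-04, -2.40847280e-03, -9.99997090e-01]]), 'ft_force': array([-0.26796687,  0.07866266,  0.90127478]), 'torque': array([ 0.01630149,  0.01053221, -0.03631893]), 'grasp_force': 0.0, 'finger_gap': 0.0854217589002312}
```

View pics/a.png

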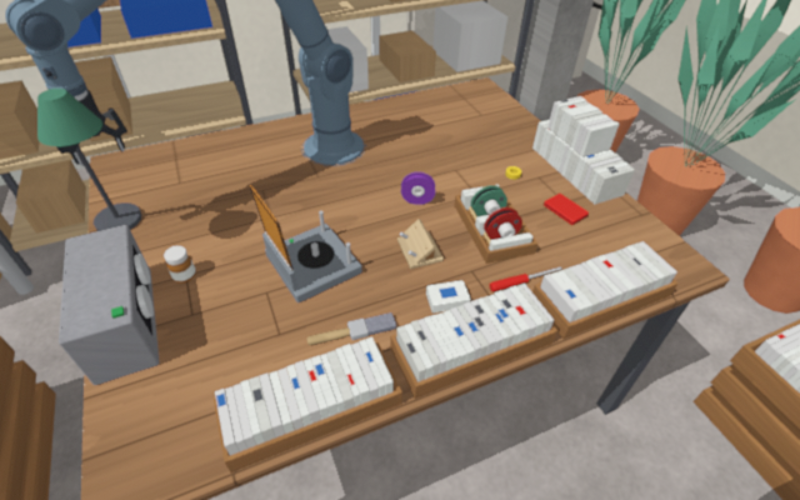

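View pics/b.png

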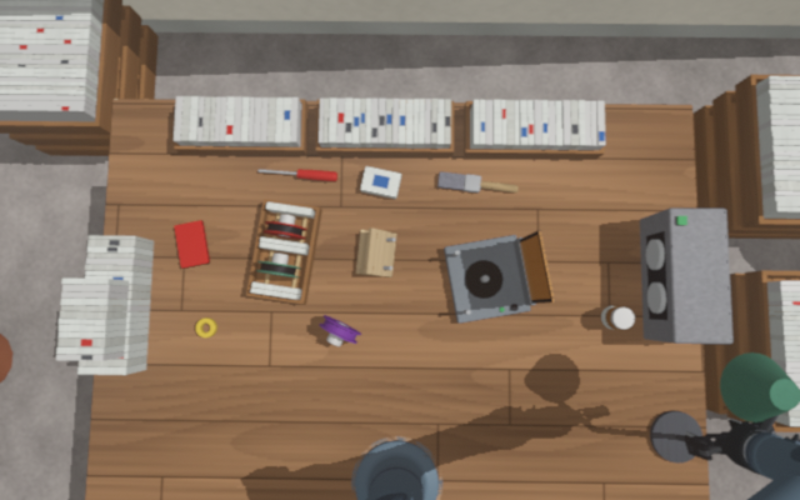

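Scene picture (800x500 pixels): the red reel is at (503,222) in the tray with the green one at (488,200). The rest is at (418,243), the deck at (312,257), and its cover is open at (268,225). In the top view the red reel is at (286,230), green at (275,263), rest at (376,252), deck at (487,278).

These could be taken for the red reel (top view): green reel (275,263), purple reel (340,328), red case (192,245), red screwdriver handle (318,175). By the description I choose the red flanges in the tray at (286,230).

```bash
cat > m.py <<'E'
from h import *
A=grab("scene");B=grab("top")
def col(f,lo,hi,box):
    hsv=cv2.cvtColor(f["frame"],cv2.COLOR_RGB2HSV); m=cv2.inRange(hsv,lo,hi)>0
    a,b,c,d=[int(t/1.25) for t in box]; k=np.zeros_like(m); k[b:d,a:c]=1
    return f["W"][m&k&np.isfinite(f["W"][...,2])]
E
python3 - <<'E'
from m import *
np.set_printoptions(precision=4,suppress=True)
save(B,"c.png",(180,150,450,270),2.9)
save(A,"d.png",(200,130,450,250),3.2)
# red reel
for f,box in((B,(255,205,315,245)),(A,(475,195,530,250))):
    for lo,hi in(((0,120,40),(8,255,255)),((172,120,40),(180,255,255))):
        P=col(f,lo,hi,box)
        if len(P)>10: print("red",len(P),P.mean(0),P.min(0),P.max(0))
Z=B["W"]
def box(a,b,c,d): return Z[int(b/1.25):int(d/1.25),int(a/1.25):int(c/1.25)].reshape(-1,3)
P=box(430,220,570,330)
for zlo,zhi in((.025,.033),(.058,.08),(.085,.1),(.1,.3)):
    Q=P[(P[:,2]>zlo)&(P[:,2]<zhi)]
    if len(Q)>5: r=cv2.minAreaRect(Q[:,:2].astype(np.float32)); print(zlo,len(Q),Q.mean(0),r,cv2.boxPoints(r).tolist())
print("tip px",Z[int(278/1.25)-2:int(278/1.25)+2,int(485/1.25)-2:int(485/1.25)+3].reshape(-1,3))
P=box(350,220,405,285); P=P[P[:,2]>.012]
r=cv2.minAreaRect(P[:,:2].astype(np.float32)); print("rest",len(P),r,cv2.boxPoints(r).tolist(),P[:,2].max())
P=box(235,190,330,310); P=P[P[:,2]>.02]; r=cv2.minAreaRect(P[:,:2].astype(np.float32)); print("tray",len(P),r)
E
```

```text
red 175 [0.5975 0.2731 0.0842] [0.5825 0.2275 0.0072] [0.6293 0.3271 0.1117]
red 367 [0.608  0.2708 0.0757] [0.5837 0.2257 0.0123] [0.6216 0.3413 0.1107]
red 25 [0.5961 0.2564 0.0864] [0.5885 0.2346 0.0679] [0.6115 0.29   0.1024]
0.025 2610 [ 0.4928 -0.2097  0.0293] ((0.4931739270687103, -0.2128630429506302), (0.18962362408638, 0.17872866988182068), 10.492655754089355) [[0.38367342948913574, -0.1422591656446457], [0.41622158885002136, -0.3179991841316223], [0.6026744246482849, -0.2834669351577759], [0.5701262950897217, -0.10772690176963806]]
0.058 115 [ 0.507  -0.262   0.0688] ((0.4938802123069763, -0.2168433964252472), (0.15421198308467865, 0.15240979194641113), 10.816160202026367) [[0.40384355187416077, -0.1564619094133377], [0.4324445128440857, -0.30616405606269836], [0.5839169025421143, -0.27722489833831787], [0.5553159117698669, -0.12752273678779602]]
0.085 77 [ 0.5012 -0.2573  0.0943] ((0.49479052424430847, -0.22193755209445953), (0.15759795904159546, 0.15999458730220795), 10.783199310302734) [[0.4024159908294678, -0.1580955982208252], [0.43234989047050476, -0.315265029668808],
[... 682 characters left out ...]
6 ]
 [ 0.4929 -0.1983  0.067 ]
 [ 0.4929 -0.2012  0.0675]
 [ 0.4931 -0.2047  0.0638]
 [ 0.493  -0.2073  0.0666]
 [ 0.4933 -0.211   0.0617]
 [ 0.4899 -0.1983  0.0669]
 [ 0.49   -0.2016  0.0649]
 [ 0.4901 -0.2045  0.0655]
 [ 0.4901 -0.2075  0.0649]
 [ 0.4901 -0.2102  0.0667]]
rest 799 ((0.5537760853767395, 0.06004921346902847), (0.0890444666147232, 0.11014404892921448), 85.09638977050781) [[0.49509987235069275, 0.020397473126649857], [0.6048407554626465, 0.010982394218444824], [0.6124522686004639, 0.09970095753669739], [0.5027114152908325, 0.10911603271961212]] 0.07072107336862965
tray 2525 ((0.5545962452888489, 0.284606397151947), (0.14204764366149902, 0.24029229581356049), 82.07907104492188)
```

View pics/c.png

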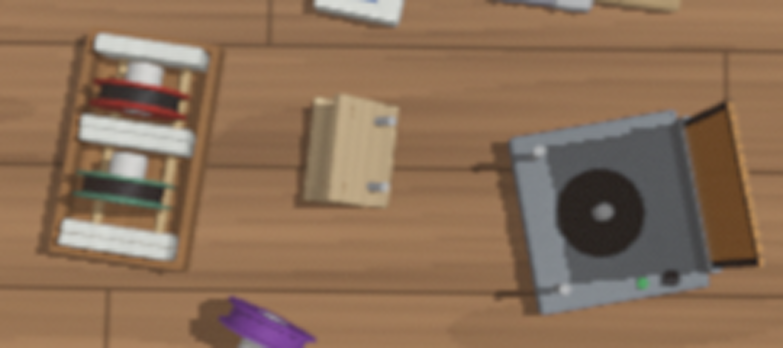

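View pics/d.png

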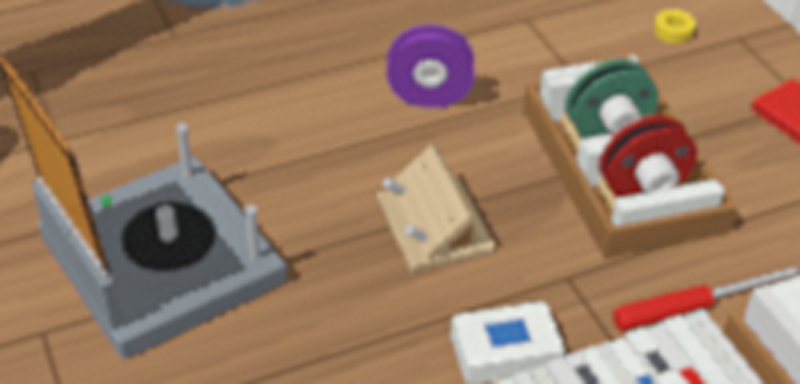

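The crops confirm the choice: the red reel is at c.png (140,97), boss towards the top of the picture, and the rest's pins (385,120) and (378,187) lie on its -y side, towards the deck. The cover is upright. Next I'll refine the poses.

Run:
```python
from m import *
np.set_printoptions(precision=4,suppress=True)
def fr(c,deg): t=np.radians(deg); return np.array(c),np.array([[np.cos(t),np.sin(t)],[-np.sin(t),np.cos(t)]])
c,R=fr((.5546,.2846),-7.92)
for n,f,box in(("top",B,(255,205,315,245)),("scene",A,(475,195,530,250))):
    P=np.vstack([col(f,(0,120,30),(8,255,255),box),col(f,(172,120,30),(180,255,255),box)])
    L=np.c_[(P[:,:2]-c)@R.T,P[:,2]]; L=L[L[:,2]>.06]
    print(n,len(L),np.percentile(L,[3,25,50,75,97],axis=0))
def pts(f,box):
    a,b,cc,d=[int(t/1.25) for t in box]; return f["W"][b:d,a:cc].reshape(-1,3)
for n,f,bt,bs in(("top",B,(235,190,330,310),(350,220,405,285)),("scene",A,(450,180,545,265),(390,215,445,270))):
    P=pts(f,bt); T=P[(P[:,2]>.055)&(P[:,2]<.068)]; print(n,"cartons",len(T),cv2.minAreaRect(T[:,:2].astype(np.float32)),np.median(T[:,2]))
    P=pts(f,bs); c2,R2=fr((.5538,.060),-4.9)
    L=np.c_[(P[:,:2]-c2)@R2.T,P[:,2]]; 
    k=(abs(L[:,0])<.05)&(L[:,1]>-.045)&(L[:,1]<.02)&(L[:,2]>.012); L=L[k]
    for _ in range(4):
        g=np.linalg.lstsq(np.c_[L[:,:2],np.ones(len(L))],L[:,2],rcond=None)[0]; e=L[:,2]-np.c_[L[:,:2],np.ones(len(L))]@g
        L=L[abs(e)<max(.003,2*e.std())]
    print(n,"slope",g,len(L),"range",L.min(0),L.max(0))
    P=pts(f,bs); L=np.c_[(P[:,:2]-c2)@R2.T,P[:,2]]; e=L[:,2]-np.c_[L[:,:2],np.ones(len(L))]@g
    K=L[(e>.008)&(L[:,1]<0)&(L[:,1]>-.06)&(abs(L[:,0])<.06)]; 
    for s in(-1,1):
        q=K[K[:,0]*s>0]; print(" pin",s,len(q),q.mean(0) if len(q) else 0)
# spindle, platter
for n,f,b in(("top",B,(460,255,510,300)),("scene",A,(290,230,340,275))):
    P=pts(f,b);S=P[(P[:,2]>.060)&(P[:,2]<.071)]; print(n,"tip",len(S),S.mean(0),np.median(S,0),S.min(0),S.max(0))
    hsv=f["frame"]; a,bb,cc,d=[int(t/1.25) for t in b]
    m=(f["frame"][bb:d,a:cc].max(-1)<60).reshape(-1); Q=P[m&(P[:,2]>.030)&(P[:,2]<.038)]; r=cv2.minEnclosingCircle(Q[:,:2].astype(np.float32)); print(" platter",len(Q),Q.mean(0),r)
P=pts(B,(515,225,560,310)); Q=P[P[:,2]>.11]; t=np.radians(10.5);n=np.array([-np.sin(t),np.cos(t)]); d=(Q[:,:2]-[.494,-.205])@n
print("cover",len(Q),np.polyfit(Q[:,2],d,1),Q[:,2].max())
```

```text
top 152 [[ 0.0346 -0.0462  0.0624]
 [ 0.0356 -0.0314  0.0819]
 [ 0.0389 -0.007   0.0945]
 [ 0.0569  0.0171  0.1005]
 [ 0.0602  0.0385  0.1086]]
scene 286 [[ 0.0359 -0.0464  0.0623]
 [ 0.0409 -0.0285  0.0775]
 [ 0.0581 -0.0064  0.089 ]
 [ 0.0598  0.0146  0.0986]
 [ 0.0622  0.0405  0.1057]]
top cartons 673 ((0.5542935729026794, 0.28426846861839294), (0.11067088693380356, 0.220990389585495), 81.97117614746094) 0.05890076710935843
top slope [0.0041 0.9306 0.0489] 544 range [-0.05   -0.0445  0.012 ] [0.0499 0.0193 0.0668]
 pin -1 23 [-0.0326 -0.0388  0.0326]
 pin 1 15 [ 0.0356 -0.0363  0.0392]
scene cartons 415 ((0.554201066493988, 0.28282225131988525), (0.1117609441280365, 0.2263881415128708), 82.14125061035156) 0.05931740112100503
scene slope [0.0009 0.9629 0.0513] 417 range [-0.0498 -0.045   0.0121] [0.0499 0.0157 0.0658]
 pin -1 16 [-0.0335 -0.0374  0.0388]
 pin 1 21 [ 0.0354 -0.0399  0.0347]
top tip 20 [ 0.4912 -0.2034  0.0666] [ 0.49   -0.2038  0.067 ] [ 0.4839 -0.2108  0.0621] [ 0.4989 -0.196   0.07  ]
 platter 549 [ 0.4927 -0.2054  0.0335] ((0.4918650984764099, -0.2043101042509079), 0.04584934934973717)
scene tip 21 [ 0.4933 -0.2056  0.066 ] [ 0.4949 -0.2052  0.0661] [ 0.4826 -0.2125  0.0607] [ 0.4989 -0.199   0.0706]
 platter 388 [ 0.4981 -0.2072  0.0342] ((0.4938395023345947, -0.20287486910820007), 0.04845161363482475)
cover 973 [-0.0707 -0.0796] 0.2531339538734505
```

```bash
cat >> h.py <<'E'
def plan(x,y,z,yang=None):
    s=arm.state(); R=s["ee_rot"]; d=R.T@(np.array([x,y,z])-s["position"])/.3
    a=np.degrees(np.arctan2(R[1,1],R[0,1])); out=""
    if yang is not None: out="spin units %.2f"%(-(((yang-a)+180)%360-180)/4)
    print("pos",s["position"].round(4),"yang %.2f"%a,"tilt",R[2,:2].round(4),"units",d.round(4),out,"gap %.4f f %.1f"%(s["finger_gap"],s["grasp_force"]),"F",s["ft_force"].round(1),"q",s["qpos"].round(0),"t",s["clock"])
E
python3 -m pendant '{"translation":[[0,0,-0.2],[0,0,-0.2],[0.121,-0.137,0],[0.121,-0.137,0],[0.121,-0.137,0]],"spin":[0,0,0,0,0]}' 1
python3 -m pendant '{"translation":[[0.121,-0.137,0],[0.121,-0.137,0],[0.121,-0.137,0],[0.121,-0.137,0],[0.121,-0.137,0]],"spin":[0,0,0,0,0]}' >/dev/null
python3 -m pendant '{"translation":[[0.121,-0.137,0],[0.121,-0.137,0],[0.121,-0.137,0],[0.121,-0.137,0],[0.121,-0.137,0]],"spin":[0,0,0,0,0]}' >/dev/null
python3 -m pendant '{"translation":[[0.121,-0.137,0],[0.121,-0.137,0],[0.121,-0.137,0],[0.121,-0.137,0],[0.121,-0.137,0]],"spin":[0,0,0,0,0]}' >/dev/null
python3 -m pendant '{"translation":[[0,0,0],[0,0,0],[0,0,0],[0,0,0],[0,0,0]],"spin":[-1,-1,-1,-1,-1]}' >/dev/null
python3 -m pendant '{"translation":[[0,0,0],[0,0,0],[0,0,0],[0,0,0],[0,0,0]],"spin":[-1,-1,-1,-1,-1]}' >/dev/null
python3 -m pendant '{"translation":[[0,0,0],[0,0,0],[0,0,0],[0,0,0],[0,0,0],[0,0,0]],"spin":[-1,-1,-1,-1,-1,0]}' 
python3 -c "
from h import *
plan(.6013,.2765,.16,-7.92)"
```

```text
clock: 0.92
position: [0.2556, -0.4721, 0.3259]
ee_rot: [[0.958, 0.286, 0.001], [0.286, -0.958, -0.001], [0.0, 0.001, -1.0]]
ft_force: [0.8, 0.7, 0.7]
finger_gap: 0.085
grasp_force: 0.0
pos [0.6006 0.2724 0.3255] yang -33.29 tilt [-0.0005  0.0001] units [ 0.0131 -0.0056  0.5515] spin units -6.34 gap 0.0856 f 0.0 F [-0.1  0.7 -0.3] q [  9.  27. -53.  79.  22.  84. -76.] t 4.05invalid input at $: expected 1 to 5 rows
```

```bash
python3 -m pendant '{"translation":[[0,0,0],[0,0,0],[0,0,0],[0,0,0],[0,0,0]],"spin":[-1,-1,-1,-1,-1]}' >/dev/null
python3 -m pendant '{"translation":[[0.013,-0.006,0.15],[0,0,0.2],[0,0,0.15],[0,0,0.05],[0,0,0]],"spin":[-1,-0.34,0,0,0]}' >/dev/null
python3 -c "
from h import *
plan(.6013,.2765,.084,-7.92)
save(grab('top'),'e.png',(150,120,300,280),3.6)"
```

```text
pos [0.5996 0.2767 0.1603] yang -8.05 tilt [-0.0005 -0.001 ] units [2.000e-04 6.000e-03 2.545e-01] spin units -0.03 gap 0.0855 f 0.0 F [0.5 0.1 0.2] q [ 10.  36. -54.  90.  30.  69. -58.] t 5.3
```

View pics/e.png

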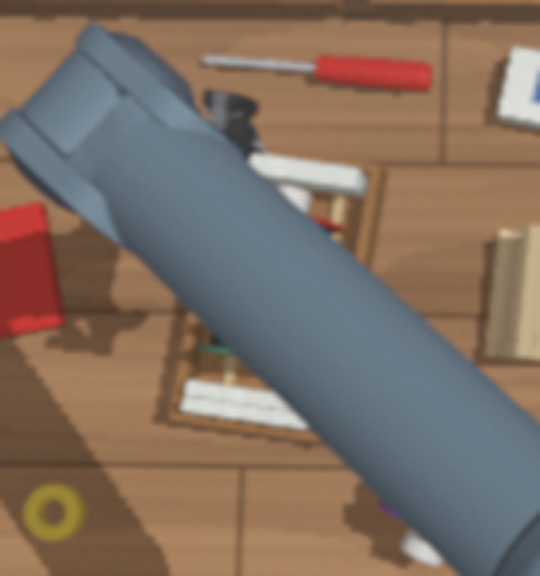

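The arm hides the reel at (300,220), so this view can't confirm alignment. I'll rely on the measured pose and go down to grip.

```bash
python3 -m pendant '{"translation":[[0,0.006,0.07],[0,0,0.07],[0,0,0.07],[0,0,0.045],[0,0,0]],"spin":[0,0,0,0,0]}'
python3 -m pendant '{"translation":[[0,0,0],[0,0,0],[0,0,0],[0,0,0],[0,0,0]],"spin":[0,0,0,0,0]}' 0
python3 -m pendant '{"translation":[[0,0,0],[0,0,-0.02],[0,0,-0.1],[0,0,-0.1],[0,0,0]],"spin":[0,0,0,0,0]}'
```

```text
clock: 5.98
position: [0.6002, 0.276, 0.0821]
ee_rot: [[0.139, 0.99, -0.003], [0.99, -0.139, -0.001], [-0.002, -0.003, -1.0]]
ft_force: [-0.2, -0.3, 0.3]
finger_gap: 0.0854
grasp_force: 0.0
clock: 6.6
position: [0.6015, 0.2767, 0.0844]
ee_rot: [[0.14, 0.99, 0.0], [0.99, -0.14, 0.0], [0.0, 0.0, -1.0]]
ft_force: [0.3, 0.2, 0.4]
finger_gap: 0.0001
grasp_force: 0.0
clock: 7.22
position: [0.6033, 0.2787, 0.154]
ee_rot: [[0.14, 0.99, 0.006], [0.99, -0.14, 0.003], [0.004, 0.005, -1.0]]
ft_force: [-0.2, 0.3, 0.6]
finger_gap: 0.0
grasp_force: 0.0
```

```bash
python3 -c "
from h import *
save(grab('scene'),'f.png',(340,60,480,220),3.7)"
```

```text
(no output)
```

View pics/f.png

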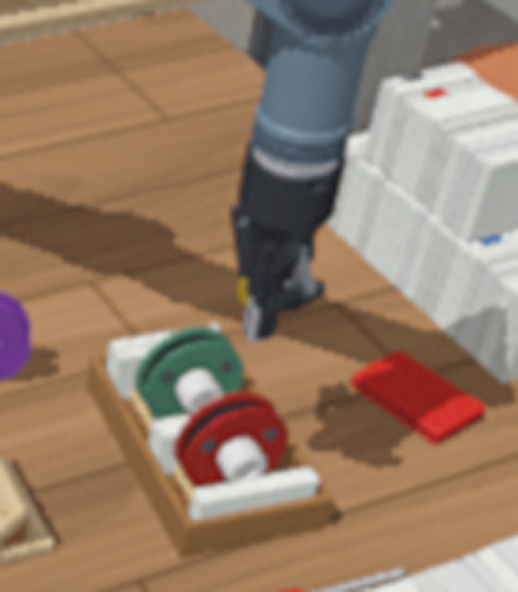

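The red reel is untouched in its slot at (230,445). The fingertips are at (258,335), nowhere near it, so either my 3D conversion or the pose reading is off. I'll check.

Run:
```python
from h import *
np.set_printoptions(precision=3,suppress=True)
s=arm.state()
for n in("scene","top"):
    f=grab(n); c=np.linalg.inv(f["T"])@np.r_[s["position"],1]
    print(n,"proj",f["fx"]*c[0]/-c[2]+f["cx"],-f["fy"]*c[1]/-c[2]+f["cy"],-c[2])
    if n=="scene":
        for v in range(136,154,3): print(v,[ (f["W"][v,u]).round(3).tolist() for u in (404,408,411)])
        print("table",f["W"][100,300],f["W"][170,470])
    else: print("table",f["W"][160,200],f["W"][330,120])
```

```text
scene proj 407.05104262729174 157.52862051621682 1.2295205614000595
136 [[0.336, 0.464, 0.001], [0.607, 0.26, 0.243], [0.618, 0.261, 0.25]]
139 [[0.356, 0.45, 0.005], [0.603, 0.265, 0.228], [0.614, 0.267, 0.235]]
142 [[0.368, 0.444, -0.0], [nan, nan, nan], [0.624, 0.261, 0.233]]
145 [[0.387, 0.431, 0.003], [0.605, 0.268, 0.206], [0.626, 0.262, 0.223]]
148 [[0.403, 0.421, 0.002], [0.606, 0.27, 0.195], [0.613, 0.276, 0.198]]
151 [[0.421, 0.409, 0.005], [0.612, 0.268, 0.188], [0.614, 0.277, 0.187]]
table [-0.073  0.178  0.   ] [0.615 0.561 0.015]
top proj 220.1504122879141 179.3986934868181 1.2247388002336632
table [0.58  0.219 0.556] [ 0.157  0.604 -0.002]
```

Run:
```python
from h import *
np.set_printoptions(precision=3,suppress=True)
f=grab("scene"); W=f["W"]
m=(abs(W[...,0]-.6)<.12)&(abs(W[...,1]-.28)<.12)&(W[...,2]>.135)&(W[...,2]<.36)
for z in np.arange(.14,.36,.02):
    k=m&(abs(W[...,2]-z)<.01); P=W[k]; 
    if len(P): print("%.2f"%z,len(P),"x",np.percentile(P[:,0],[2,50,98]),"y",np.percentile(P[:,1],[2,50,98]))
save(f,"g.png",(385,90,445,160),8)
print(arm.state()["finger_gap"],arm.state()["position"])
```

```text
0.18 21 x [0.594 0.606 0.613] y [0.264 0.268 0.282]
0.20 45 x [0.592 0.611 0.616] y [0.264 0.268 0.281]
0.22 55 x [0.573 0.605 0.634] y [0.259 0.266 0.282]
0.24 99 x [0.556 0.614 0.649] y [0.257 0.265 0.28 ]
0.26 151 x [0.545 0.619 0.661] y [0.255 0.264 0.279]
0.28 125 x [0.579 0.624 0.654] y [0.255 0.264 0.277]
0.30 86 x [0.596 0.635 0.64 ] y [0.239 0.263 0.288]
0.32 156 x [0.587 0.629 0.639] y [0.238 0.252 0.294]
0.34 214 x [0.579 0.627 0.64 ] y [0.238 0.253 0.3  ]
0.00021261930827008979 [0.601 0.276 0.149]
```

View pics/g.png

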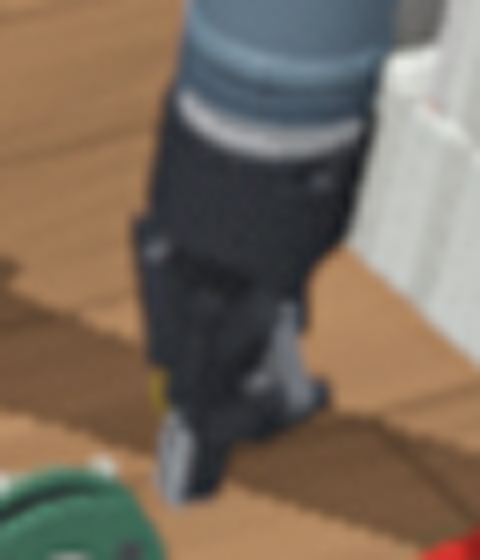

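The fingers are shut correctly over (0.603,0.274). Their tips are at about z 0.175 in the images, roughly 25 mm above the reported TCP, so they closed just above the rim. I'll take tip z = reported + 25 mm and retry deeper.

```bash
python3 -m pendant '{"translation":[[0,0,0],[0,0,0],[0,0,0],[0,0,0],[0,0,0.05]],"spin":[0,0,0,0,0]}' 1
python3 -m pendant '{"translation":[[0,0,0.08],[0,0,0.08],[0,0,0.06],[0,0,0.03],[0,0,0]],"spin":[0,0,0,0,0]}'
python3 -m pendant '{"translation":[[0,0,0],[0,0,0],[0,0,0],[0,0,0],[0,0,0]],"spin":[0,0,0,0,0]}' 0
```

```text
clock: 8.05
position: [0.6025, 0.2777, 0.1362]
ee_rot: [[0.14, 0.99, 0.003], [0.99, -0.14, 0.002], [0.002, 0.003, -1.0]]
ft_force: [0.1, 0.1, -0.1]
finger_gap: 0.0849
grasp_force: 0.0
clock: 8.68
position: [0.6009, 0.2766, 0.0592]
ee_rot: [[0.14, 0.99, -0.001], [0.99, -0.14, -0.0], [-0.001, -0.001, -1.0]]
ft_force: [-0.1, 0.4, -0.4]
finger_gap: 0.0854
grasp_force: 0.0
clock: 9.3
position: [0.6019, 0.2772, 0.061]
ee_rot: [[0.14, 0.99, 0.001], [0.99, -0.14, 0.001], [0.001, 0.001, -1.0]]
ft_force: [0.2, -0.0, 2.5]
finger_gap: 0.0243
grasp_force: 60.9
```

```bash
python3 -m pendant '{"translation":[[0,0,-0.04],[0,0,-0.12],[0,0,-0.15],[0,0,-0.15],[0,0,-0.04]],"spin":[0,0,0,1,1]}'
python3 -m pendant '{"translation":[[0,0,0],[0,0,0],[0,0,0],[0,0,0],[0,0,0]],"spin":[1,1,1,1,1]}' >/dev/null
python3 -m pendant '{"translation":[[0,0,0],[0,0,0],[0,0,0],[0,0,0],[0,0,0]],"spin":[1,1,1,1,1]}' >/dev/null
python3 -m pendant '{"translation":[[0,0,0],[0,0,0],[0,0,0],[0,0,0],[0,0,0]],"spin":[1,1,1,1,1]}' >/dev/null
python3 -m pendant '{"translation":[[0,0,0],[0,0,0],[0,0,0],[0,0,0],[0,0,0]],"spin":[1,1,1,1,0.75]}' >/dev/null
python3 -c "
from h import *
plan(.5508,.0251,.13,-94.9)"
```

```text
clock: 9.93
position: [0.6024, 0.2782, 0.2141]
ee_rot: [[0.278, 0.961, 0.005], [0.961, -0.278, 0.003], [0.004, 0.004, -1.0]]
ft_force: [0.0, 1.1, -3.4]
finger_gap: 0.0248
grasp_force: 60.4
pos [0.6002 0.2763 0.2091] yang -95.11 tilt [-0.0024  0.0013] units [-0.0889  0.8483  0.2651] spin units -0.05 gap 0.0247 f 60.3 F [-0.5  0.5 -3.4] q [  -0.   28.  -38.   88.   18.   70. -136.] t 12.425
```

```bash
python3 -m pendant '{"translation":[[-0.018,0.17,0],[-0.018,0.17,0],[-0.018,0.17,0.0],[-0.018,0.17,0.05],[-0.017,0.168,0.05]],"spin":[0,0,0,0,0]}' >/dev/null
python3 -m pendant '{"translation":[[0,0,0],[0,0,0]],"spin":[0,0]}' >/dev/null
python3 - <<'E'
from h import *
np.set_printoptions(precision=4,suppress=True)
f=grab("scene");W=f["W"]; t=np.radians(-4.9);R=np.array([[np.cos(t),np.sin(t)],[-np.sin(t),np.cos(t)]])
L=np.dstack([(W[...,:2]-[.5538,.060])@R.T,W[...,2]])
hsv=cv2.cvtColor(f["frame"],cv2.COLOR_RGB2HSV); red=((hsv[...,0]<8)|(hsv[...,0]>172))&(hsv[...,1]>120)
k=red&(abs(L[...,0])<.08)&(abs(L[...,1])<.12)&(L[...,2]>.04); P=L[k]; print("red",len(P)); print(np.percentile(P,[2,10,50,90,98],axis=0))
for x0,x1 in((-.025,.025),(-.05,.05)):
  for y in np.arange(-.06,.05,.006):
    k=(L[...,0]>x0)&(L[...,0]<x1)&(abs(L[...,1]-y)<.003)&(L[...,2]<.085)&~red; 
    if k.sum(): print("%.3f"%y,k.sum(),np.percentile(L[...,2][k],[10,50,90]))
  print()
save(f,"i.png",(270,120,410,240),5)
plan(.5508,.0251,.082,-94.9)
E
```

```text
red 243
[[-0.0357 -0.0486  0.1374]
 [-0.0025 -0.0478  0.1511]
 [ 0.0313 -0.0426  0.1927]
 [ 0.048  -0.0245  0.2194]
 [ 0.0514 -0.0224  0.225 ]]
-0.060 19 [-0.0009  0.0004  0.003 ]
-0.054 21 [-0.0019 -0.0004  0.0023]
-0.048 33 [-0.0014  0.0019  0.0113]
-0.042 19 [0.0103 0.0129 0.0146]
-0.036 16 [0.0091 0.012  0.0144]
-0.030 23 [0.0112 0.0199 0.0248]
-0.024 26 [0.0239 0.0278 0.0315]
-0.018 32 [0.0299 0.0335 0.0375]
-0.012 23 [0.0368 0.041  0.0441]
-0.006 26 [0.0425 0.0453 0.0489]
-0.000 29 [0.0471 0.0511 0.0545]
0.006 31 [0.0542 0.0585 0.061 ]
0.012 19 [0.0612 0.0629 0.0647]
0.018 8 [0.056  0.058  0.0614]
0.036 8 [0.0107 0.0142 0.0158]
0.042 9 [0.0099 0.0126 0.0136]
0.048 11 [-0.003   0.0007  0.0029]

-0.060 42 [-0.0016  0.0004  0.0032]
-0.054 38 [-0.0018  0.0001  0.0027]
-0.048 68 [-0.0014  0.0022  0.0125]
-0.042 52 [0.0103 0.0133 0.0441]
-0.036 52 [0.0097 0.0133 0.0397]
-0.030 57 [0.0108 0.0201 0.0309]
-0.024 50 [0.0238 0.0282 0.0325]
-0.018 60 [0.03   0.0338 0.037 ]
-0.012 58 [0.0352 0.0407 0.0439]
-0.006 56 [0.0403 0.0453 0.0495]
-0.000 63 [0.0457 0.0513 0.0543]
0.006 71 [0.02   0.0575 0.0614]
0.012 46 [0.0198 0.0627 0.0646]
0.018 28 [0.0131 0.0568 0.0607]
0.024 5 [0.0102 0.0124 0.0139]
0.030 11 [0.0115 0.0129 0.0145]
0.036 19 [0.0107 0.0142 0.015 ]
0.042 23 [0.0102 0.0122 0.0134]
0.048 22 [-0.0013  0.0007  0.0026]

pos [0.5523 0.0274 0.1803] yang -94.93 tilt [-0.0002 -0.0013] units [-0.0041  0.0084  0.3277] spin units -0.01 gap 0.0249 f 60.7 F [ 0.1  0.3 -3.4] q [  24.   17.  -36.  105.   11.   62. -111.] t 13.35
```

View pics/i.png

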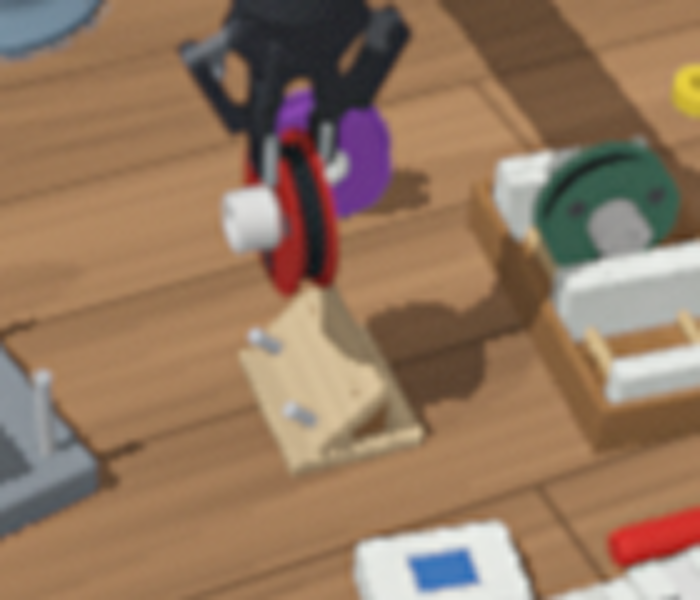

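The reel hangs upright over the rest, boss to -y at (250,218), pins at (262,340) and (298,412). Now I'll lower it.

```bash
python3 -m pendant '{"translation":[[-0.004,0.008,0.1],[0,0,0.1],[0,0,0.08],[0,0,0.03],[0,0,0]],"spin":[0,0,0,0,0]}'
python3 -m pendant '{"translation":[[0,0,0.01],[0,0,0.007],[0,0,0]],"spin":[0,0,0]}'
```

```text
clock: 13.98
position: [0.5511, 0.0249, 0.0872]
ee_rot: [[0.996, -0.086, -0.0], [-0.086, -0.996, 0.001], [-0.001, -0.001, -1.0]]
ft_force: [-0.5, -0.0, -3.5]
finger_gap: 0.0249
grasp_force: 60.5
clock: 14.35
position: [0.5513, 0.0233, 0.0825]
ee_rot: [[0.996, -0.088, 0.001], [-0.088, -0.996, -0.0], [0.001, 0.0, -1.0]]
ft_force: [0.3, -0.2, -3.2]
finger_gap: 0.0248
grasp_force: 60.6
```

```bash
python3 -m pendant '{"translation":[[0,0,0.007],[0,0,0]],"spin":[0,0]}'
python3 -m pendant '{"translation":[[0,0,0.007],[0,0,0]],"spin":[0,0]}'
```

```text
clock: 14.6
position: [0.5513, 0.023, 0.0801]
ee_rot: [[0.996, -0.088, 0.0], [-0.088, -0.996, -0.0], [0.001, 0.0, -1.0]]
ft_force: [0.2, -1.5, -2.4]
finger_gap: 0.0249
grasp_force: 60.7
clock: 14.85
position: [0.5518, 0.0225, 0.0791]
ee_rot: [[0.996, -0.088, 0.001], [-0.088, -0.996, -0.002], [0.001, 0.001, -1.0]]
ft_force: [-0.9, -1.7, 4.8]
finger_gap: 0.025
grasp_force: 61.7
```

```bash
python3 -m pendant '{"translation":[[0,0,0],[0,0,0],[0,0,0],[0,0,0]],"spin":[0,0,0,0]}' 0.55
python3 -m pendant '{"translation":[[0,-0.035,0],[0,-0.035,0],[0,-0.035,0],[0,-0.02,0],[0,0,0]],"spin":[0,0,0,0,0]}'
python3 -c "
from h import *
save(grab('scene'),'j.png',(270,120,410,240),4)"
```

```text
clock: 15.35
position: [0.5511, 0.0237, 0.0778]
ee_rot: [[0.996, -0.087, 0.0], [-0.087, -0.996, 0.0], [-0.0, -0.0, -1.0]]
ft_force: [0.1, -0.1, 0.1]
finger_gap: 0.047
grasp_force: 0.1
clock: 15.98
position: [0.5543, 0.062, 0.0779]
ee_rot: [[0.996, -0.086, 0.0], [-0.086, -0.996, 0.001], [-0.0, -0.001, -1.0]]
ft_force: [-0.7, 0.1, 0.2]
finger_gap: 0.0471
grasp_force: 0.0
```

View pics/j.png

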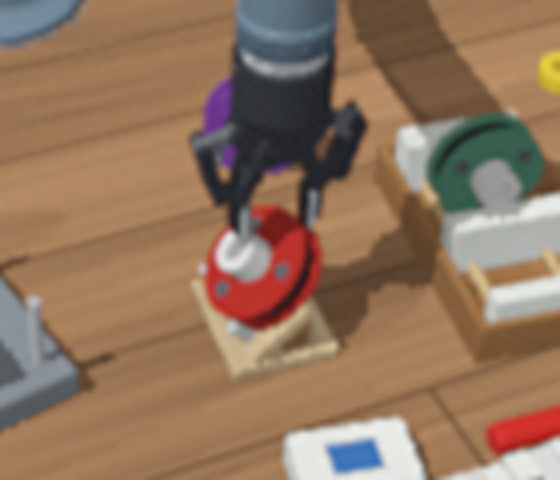

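The reel has tipped back onto the slope: red face at (262,270), boss at (243,255). I'll lift clear and measure how it lies.

```bash
python3 -m pendant '{"translation":[[0,0,-0.03],[0,0,-0.07],[0,0,-0.15],[0,0,-0.15],[0,0,-0.05]],"spin":[-1,-1,-1,-1,-1]}'
cat > r.py <<'E'
from h import *
np.set_printoptions(precision=4,suppress=True)
f=grab("scene");W=f["W"]; t=np.radians(-4.9);R=np.array([[np.cos(t),np.sin(t)],[-np.sin(t),np.cos(t)]])
L=np.dstack([(W[...,:2]-[.5538,.060])@R.T,W[...,2]])
hsv=cv2.cvtColor(f["frame"],cv2.COLOR_RGB2HSV); red=((hsv[...,0]<8)|(hsv[...,0]>172))&(hsv[...,1]>110)
near=(abs(L[...,0])<.08)&(abs(L[...,1])<.1)&(L[...,2]>.01)&(L[...,2]<.15)
P=L[red&near]
for _ in range(5):
    c=P.mean(0); n=np.linalg.svd(P-c)[2][2]; n*=np.sign(n[2]); e=(P-c)@n; P=P[(e>-.004)&(abs(e)<max(.003,2*e.std()))]
print("red",len(P),"n",n,"tilt",np.degrees(np.arccos(n[2])),"c",c)
print(np.percentile(P,[1,50,99],axis=0))
Q=L[near&(hsv[...,1]<60)&(hsv[...,2]>150)]; Q=Q[((Q-c)@n>.017)&((Q-c)@n<.03)]
u=np.cross(n,[1,0,0]);print("boss",len(Q),Q.mean(0),cv2.minEnclosingCircle(np.c_[Q@[1,0,0],Q@u].astype(np.float32)),"seat from boss",Q.mean(0)-.05*n)
plan(.5538,.06,.15,-4.9)
E
python3 r.py
```

```text
clock: 16.65
position: [0.5565, 0.0606, 0.2165]
ee_rot: [[0.966, 0.259, 0.006], [0.259, -0.966, -0.0], [0.006, 0.002, -1.0]]
ft_force: [-0.4, -0.4, -0.5]
finger_gap: 0.047
grasp_force: 0.0
red 320 n [ 0.0022 -0.6672  0.7449] tilt 41.850822899198256 c [ 0.0112 -0.0104  0.0787]
[[-0.0436 -0.0479  0.0448]
 [ 0.0151 -0.0058  0.0822]
 [ 0.0488  0.0213  0.107 ]]
boss 73 [ 0.0023 -0.0286  0.0928] ((0.0005451430915854871, 0.04000737518072128), 0.019141441211104393) seat from boss [0.0022 0.0048 0.0556]
pos [0.557  0.0606 0.2174] yang -74.89 tilt [0.0068 0.0021] units [-0.0125 -0.0013  0.2244] spin units -17.50 gap 0.0468 f 0.0 F [0.9 0.6 1.9] q [ 25.  16. -41. 102.  11.  66. -95.] t 16.7
```

The reel lies on the seat: its flat-face centre is within a few mm of it and it leans about 45°. Step 1 is met. Next I'll turn the gripper to take the boss from the sides.

```bash
python3 -m pendant '{"translation":[[0,0,0],[0,0,0],[0,0,0],[0,0,0],[0,0,0]],"spin":[-1,-1,-1,-1,-1]}' 1 >/dev/null
python3 -m pendant '{"translation":[[0,0,0],[0,0,0],[0,0,0],[0,0,0],[0,0,0]],"spin":[-1,-1,-1,-1,-1]}'  >/dev/null
python3 -m pendant '{"translation":[[0,0,0],[0,0,0],[0,0,0],[0,0,0],[0,0,0]],"spin":[-1,-1,-1,-1,-1]}'  >/dev/null
python3 -m pendant '{"translation":[[-0.1,0,0],[0,0,0],[0,0,0],[0,0,0]],"spin":[-1,-1,-0.5,0]}'  >/dev/null
python3 -c "
from h import *
plan(.5513,.0310,.05,-4.9)"
```

```text
pos [0.5463 0.032  0.2125] yang -5.06 tilt [ 0.0002 -0.0006] units [-0.0019  0.0171  0.5417] spin units -0.04 gap 0.0856 f 0.0 F [ 0.4 -0.2 -0.3] q [ 37.  18. -52. 103.  15.  66. -25.] t 19.075
```

```bash
python3 -m pendant '{"translation":[[-0.002,0.017,0.15],[0,0,0.15],[0,0,0.12],[0,0,0.08],[0,0,0]],"spin":[0,0,0,0,0]}'
python3 -m pendant '{"translation":[[0,0,0.03],[0,0,0.01],[0,0,0]],"spin":[0,0,0]}'
python3 -m pendant '{"translation":[[0,0,0],[0,0,0],[0,0,0],[0,0,0]],"spin":[0,0,0,0]}' 0
```

```text
clock: 19.7
position: [0.5494, 0.031, 0.0607]
ee_rot: [[0.087, 0.996, -0.005], [0.996, -0.087, 0.0], [-0.0, -0.005, -1.0]]
ft_force: [0.7, -0.5, 0.2]
finger_gap: 0.0857
grasp_force: 0.0
clock: 20.08
position: [0.5521, 0.0307, 0.0514]
ee_rot: [[0.088, 0.996, 0.001], [0.996, -0.088, -0.0], [-0.0, 0.001, -1.0]]
ft_force: [-0.2, -0.6, 1.1]
finger_gap: 0.0855
grasp_force: 0.0
clock: 20.58
position: [0.5516, 0.0305, 0.0511]
ee_rot: [[0.088, 0.996, -0.0], [0.996, -0.088, -0.0], [-0.0, -0.0, -1.0]]
ft_force: [-0.2, -1.3, 3.0]
finger_gap: 0.0332
grasp_force: 61.8
```

```bash
python3 -m pendant '{"translation":[[-0.03,0,-0.03],[-0.05,0,-0.05],[-0.05,0,-0.1],[0,0,-0.15],[0,0,0]],"spin":[0,0,0,0,0]}'
cat > t.py <<'E'
from h import *
np.set_printoptions(precision=4,suppress=True)
s=arm.state();p=s["position"]
for nm in("scene","top"):
    f=grab(nm);W=f["W"]-p
    hsv=cv2.cvtColor(f["frame"],cv2.COLOR_RGB2HSV); red=((hsv[...,0]<8)|(hsv[...,0]>172))&(hsv[...,1]>110)
    P=W[red&(np.linalg.norm(np.nan_to_num(W,nan=9),axis=-1)<.12)]
    if len(P)<30: print(nm,len(P)); continue
    print(nm,len(P),"range",np.percentile(P,[2,50,98],axis=0).tolist())
    for _ in range(5):
        c=P.mean(0); n=np.linalg.svd(P-c)[2][2]; n*=np.sign(n[2]); e=(P-c)@n; P=P[(abs(e)<max(.003,2*e.std()))]
    print("n",n,"tilt",np.degrees(np.arccos(n[2])),"c",c,len(P))
    if nm=="scene": save(f,"t.png",(230,80,410,230),4)
plan(*p,-4.9)
E
python3 t.py
```

```text
clock: 21.2
position: [0.5512, -0.0087, 0.1536]
ee_rot: [[0.089, 0.996, 0.008], [0.996, -0.089, -0.001], [-0.0, 0.008, -1.0]]
ft_force: [-0.1, 0.8, -3.8]
finger_gap: 0.033
grasp_force: 61.4
scene 472 range [[-0.024643889313118193, -0.01783457536450481, -0.014383762936796057], [0.027845878992531437, 0.019681688584699902, 0.020673716404831455], [0.05147207855581213, 0.06183787134226127, 0.05453523533226572]]
n [ 0.1586 -0.6353  0.7558] tilt 40.90816942641673 c [0.0243 0.0194 0.0211] 459
top 128 range [[-0.04390072550744025, 0.034771909123869904, 0.011921557343847559], [-0.023539906641506125, 0.053193556507544676, 0.033646999205449724], [0.007943812984520326, 0.06774104753230192, 0.0496948658101707]]
n [-0.545   0.7691  0.3339] tilt 70.49174494270731 c [-0.0228  0.0525  0.0332] 114
pos [ 0.5474 -0.009   0.1495] yang -5.06 tilt [-0.0011 -0.0009] units [ 0.0018  0.0125 -0.0134] spin units -0.04 gap 0.0330 f 61.4 F [-0.6 -0.6 -3.6] q [ 39.  22. -50. 107.  19.  60. -24.] t 21.3
```

```bash
python3 -m pendant '{"translation":[[-0.067,-0.125,0],[-0.067,-0.125,0],[-0.067,-0.125,0],[0,0,0.12],[0,0,0.12]],"spin":[0,0,0,0,0]}'
python3 -m pendant '{"translation":[[0,0,0.1],[0,0,0.02],[0,0,0]],"spin":[0,0,0]}'
python3 -m pendant '{"translation":[[0,0,0.02],[0,0,0.01],[0,0,0]],"spin":[0,0,0]}'
```

```text
clock: 21.92
position: [0.4288, -0.0598, 0.0762]
ee_rot: [[0.089, 0.996, -0.002], [0.996, -0.089, -0.002], [-0.002, -0.001, -1.0]]
ft_force: [-0.0, -0.8, -3.1]
finger_gap: 0.0331
grasp_force: 61.4
clock: 22.3
position: [0.4299, -0.0579, 0.0413]
ee_rot: [[0.087, 0.996, -0.002], [0.996, -0.087, 0.001], [0.001, -0.002, -1.0]]
ft_force: [-0.2, -0.3, -2.4]
finger_gap: 0.033
grasp_force: 61.4
clock: 22.68
position: [0.431, -0.0585, 0.0331]
ee_rot: [[0.088, 0.996, 0.0], [0.996, -0.088, -0.0], [-0.0, 0.0, -1.0]]
ft_force: [0.0, 0.4, -3.6]
finger_gap: 0.033
grasp_force: 61.5
```

Nearly touching. I'll lower it while dragging towards +y to level it.

```bash
python3 -m pendant '{"translation":[[0.01,0,0.015],[0.02,0,0.01],[0.02,0,0.005],[0.02,0,0.01],[0,0,0]],"spin":[0,0,0,0,0]}'
python3 -m pendant '{"translation":[[0.02,0,0.01],[0.02,0,0.01],[0,0,0.01],[0,0,0]],"spin":[0,0,0,0]}'
python3 t.py
```

```text
clock: 23.3
position: [0.4353, -0.0379, 0.0231]
ee_rot: [[0.086, 0.996, 0.003], [0.996, -0.086, -0.003], [-0.003, 0.003, -1.0]]
ft_force: [-2.3, -0.6, 14.0]
finger_gap: 0.0327
grasp_force: 66.1
clock: 23.8
position: [0.4368, -0.0225, 0.0146]
ee_rot: [[0.085, 0.996, 0.004], [0.996, -0.085, 0.001], [0.001, 0.004, -1.0]]
ft_force: [-3.8, 4.4, 17.8]
finger_gap: 0.0334
grasp_force: 68.8
scene 444 range [[-0.03804135171576716, -0.03990924165618696, -0.01252116413205336], [0.024046938896488457, -0.0026027082941646254, 0.01593182920094069], [0.0495893029612186, 0.0502405949366836, 0.032353594661384134]]
n [ 0.1817 -0.2762  0.9438] tilt 19.302785050826394 c [0.0185 0.0004 0.0155] 401
top 1
pos [ 0.4368 -0.0225  0.0147] yang -4.90 tilt [0.0011 0.0042] units [0.0001 0.     0.0001] spin units -0.00 gap 0.0330 f 68.8 F [-3.3  5.4 18.3] q [ 40.  23. -47. 126.  26.  41. -29.] t 23.9
```

It has levelled from about 45° to 19°, and releasing will drop it flat. Then I'll measure it for a fresh, centred grip.

```bash
python3 -m pendant '{"translation":[[0,0,0],[0,0,0],[0,0,0],[0,0,-0.05],[0,0,-0.1]],"spin":[0,0,0,0,0]}' 1
python3 -m pendant '{"translation":[[0,0,-0.1],[0,0,-0.15],[0,0,0]],"spin":[0,0,0]}' >/dev/null
cat > u.py <<'E'
from h import *
import sys
x,y,zb=map(float,sys.argv[1:4]); np.set_printoptions(precision=4,suppress=True)
for nm in("scene","top"):
    f=grab(nm);W=f["W"]; hsv=cv2.cvtColor(f["frame"],cv2.COLOR_RGB2HSV); red=((hsv[...,0]<8)|(hsv[...,0]>172))&(hsv[...,1]>110)
    k=(np.hypot(W[...,0]-x,W[...,1]-y)<.09); F=W[k&red&(abs(W[...,2]-zb-.026)<.008)]; Q=W[k&(hsv[...,1]<70)&(hsv[...,2]>130)&(abs(W[...,2]-zb-.05)<.005)]
    for n,P in(("flange",F),("boss",Q)):
        if len(P)>8:
            g=np.linalg.lstsq(np.c_[P[:,:2]-P[:,:2].mean(0),np.ones(len(P))],P[:,2],rcond=None)[0]
            print(nm,n,len(P),cv2.minEnclosingCircle(P[:,:2].astype(np.float32)),"hull mid",(P.min(0)+P.max(0))/2,"mean",P.mean(0),"grad",g[:2])
plan(x,y,.012,-4.9)
E
python3 u.py .437 -.0225 0
```

```text
clock: 24.52
position: [0.4325, -0.0253, 0.057]
ee_rot: [[0.088, 0.996, -0.003], [0.996, -0.088, 0.001], [0.001, -0.003, -1.0]]
ft_force: [0.5, -1.1, 0.2]
finger_gap: 0.0853
grasp_force: 0.0
scene flange 308 ((0.4400632381439209, -0.01065309438854456), 0.05244797095656395) hull mid [ 0.4399 -0.0121  0.0268] mean [ 0.4463 -0.016   0.0263] grad [0.0066 0.0048]
scene boss 58 ((0.43702754378318787, -0.015174638479948044), 0.019499782472848892) hull mid [ 0.437  -0.0136  0.05  ] mean [ 0.4394 -0.0131  0.0496] grad [-0.0125 -0.0255]
pos [ 0.4339 -0.0258  0.1325] yang -5.06 tilt [-0.0012  0.0012] units [0.0125 0.0089 0.4016] spin units -0.04 gap 0.0852 f 0.0 F [-0.7  0.1 -0.6] q [ 52.   9. -56. 122.   9.  53. -15.] t 25.0
```

The reel lies flat, boss up, centred near (0.4385,-0.013). Regripping the boss.

```bash
python3 -m pendant '{"translation":[[0.045,0.012,0.15],[0,0,0.12],[0,0,0.08],[0,0,0.04],[0,0,0]],"spin":[0,0,0,0,0]}' >/dev/null
python3 -c "
from h import *
plan(.4385,-.0127,.006,-4.9)"
```

```text
pos [ 0.4371 -0.012   0.0138] yang -5.00 tilt [ 0.0006 -0.0032] units [-0.002   0.005   0.0259] spin units -0.03 gap 0.0853 f 0.0 F [ 0.6 -0.   0.2] q [ 40.  24. -48. 126.  27.  41. -32.] t 25.625
```

```bash
python3 -m pendant '{"translation":[[-0.002,0.005,0.02],[0,0,0]],"spin":[0,0]}'
python3 -m pendant '{"translation":[[0,0,0],[0,0,0],[0,0,0],[0,0,0]],"spin":[0,0,0,0]}' 0
python3 -m pendant '{"translation":[[0,0,-0.05],[0,0,-0.15],[0,0,-0.15],[0,0,-0.15],[0,0,0]],"spin":[-1,-1,-1,-0.9,0]}'
python3 -c "
from h import *
plan(.493,-.2045,.15,10.5)"
```

```text
clock: 25.88
position: [0.4406, -0.0133, 0.0093]
ee_rot: [[0.088, 0.996, 0.001], [0.996, -0.088, -0.0], [-0.0, 0.001, -1.0]]
ft_force: [0.8, -0.8, 0.1]
finger_gap: 0.0854
grasp_force: 0.0
clock: 26.38
position: [0.4397, -0.0131, 0.0093]
ee_rot: [[0.088, 0.996, -0.001], [0.996, -0.088, -0.001], [-0.001, -0.001, -1.0]]
ft_force: [-2.0, 0.1, 5.4]
finger_gap: 0.0328
grasp_force: 60.7
clock: 27.0
position: [0.4428, -0.0134, 0.1615]
ee_rot: [[-0.182, 0.983, 0.007], [0.983, 0.182, -0.003], [-0.004, 0.007, -1.0]]
ft_force: [-0.3, -0.3, -3.8]
finger_gap: 0.033
grasp_force: 61.1
pos [ 0.4428 -0.0134  0.1615] yang 10.52 tilt [-0.0041  0.0065] units [-0.6568  0.048   0.0414] spin units 0.00 gap 0.0330 f 61.1 F [-0.3 -0.3 -3.8] q [ 58.   8. -64. 119.   9.  57.  -0.] t 27.0
```

```bash
python3 -m pendant '{"translation":[[-0.16,0.012,0],[-0.165,0.012,0],[-0.165,0.012,0],[-0.167,0.012,0.04],[0,0,0]],"spin":[0,0,0,0,0]}' >/dev/null
python3 - <<'E'
from h import *
np.set_printoptions(precision=4,suppress=True)
s=arm.state();p=s["position"]
for nm in("scene","top"):
    f=grab(nm);W=f["W"];hsv=cv2.cvtColor(f["frame"],cv2.COLOR_RGB2HSV); red=((hsv[...,0]<8)|(hsv[...,0]>172))&(hsv[...,1]>110)
    near=np.hypot(W[...,0]-p[0],W[...,1]-p[1])<.09
    P=W[red&near&(W[...,2]>.1)]; z=p[2]-.009+.026
    T=P[abs(P[:,2]-z)<.006]
    if len(T)>20:
        g=np.linalg.lstsq(np.c_[T[:,:2]-p[:2],np.ones(len(T))],T[:,2],rcond=None)[0]
        print(nm,"top flange",len(T),"circ",cv2.minEnclosingCircle(T[:,:2].astype(np.float32)),"mid",(T.min(0)+T.max(0))/2,"grad",g)
    S=W[near&(W[...,2]>.055)&(W[...,2]<.075)]; print(nm,"spindle",len(S),S.mean(0) if len(S) else 0)
    if nm=="scene": save(f,"k.png",(190,110,310,240),4.4)
plan(.493,-.2045,.09,10.5)
E
```

```text
scene top flange 388 circ ((0.4881146252155304, -0.21063382923603058), 0.050982505083084106) mid [ 0.49   -0.211   0.1584] grad [-0.008   0.0028  0.1591]
scene spindle 28 [ 0.4949 -0.2064  0.0648]
top top flange 381 circ ((0.4872349500656128, -0.20046836137771606), 0.04910735785961151) mid [ 0.4872 -0.184   0.1593] grad [-0.0065  0.01    0.1586]
top spindle 1 [ 0.4158 -0.1566  0.0694]
pos [ 0.4881 -0.2037  0.1439] yang 10.46 tilt [ 0.0043 -0.0039] units [-0.0064  0.0164  0.1796] spin units -0.01 gap 0.0329 f 61.1 F [ 0.3  0.8 -2.9] q [ 64.  21. -54. 109.  20.  60.  13.] t 27.725
```

View pics/k.png

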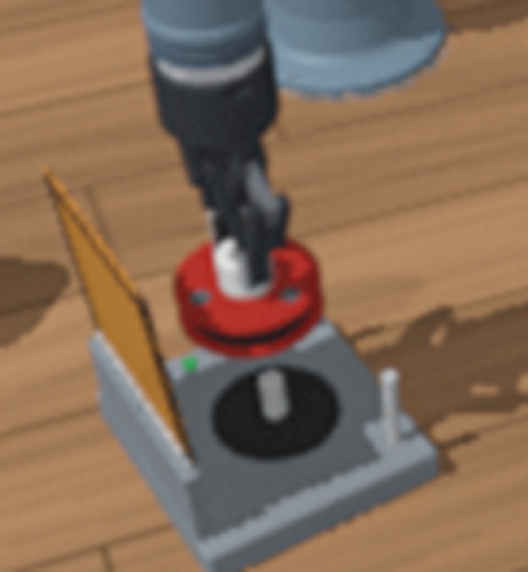

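The reel is level above the deck, (250,300), and slightly forward of the spindle tip at (270,375). I'll refine the spindle by intersecting the platter's outline with its known plane.

```bash
cat > v.py <<'E'
from h import *
from scipy.optimize import least_squares
np.set_printoptions(precision=4,suppress=True)
s=arm.state();p=s["position"];f=grab("scene");T=f["T"]
def ray(pts,z):
    d=np.c_[(pts[:,0]-f["cx"])/f["fx"],-(pts[:,1]-f["cy"])/f["fy"],-np.ones(len(pts))]@T[:3,:3].T
    return (T[:3,3]+d*((z-T[2,3])/d[:,2])[:,None])[:,:2]
def fit(mask,z,r,nm):
    n,lab,st,_=cv2.connectedComponentsWithStats(mask.astype(np.uint8)); k=1+np.argmax(st[1:,4]); m=(lab==k).astype(np.uint8)
    c=max(cv2.findContours(m,cv2.RETR_EXTERNAL,cv2.CHAIN_APPROX_NONE)[0],key=len); h=ray(c[:,0,:].astype(float),z)
    q=least_squares(lambda a:np.hypot(*(h-a[:2]).T)-a[2],[*h.mean(0),r],loss="soft_l1",f_scale=.001).x
    print(nm,len(h),q)
hsv=cv2.cvtColor(f["frame"],cv2.COLOR_RGB2HSV);W=f["W"]
dark=(f["frame"].max(-1)<55)&(np.hypot(W[...,0]-.492,W[...,1]+.204)<.07)&(W[...,2]<.045)
fit(dark,.034,.047,"platter")
red=((hsv[...,0]<8)|(hsv[...,0]>172))&(hsv[...,1]>110)&(np.hypot(W[...,0]-p[0],W[...,1]-p[1])<.08)
zf=p[2]-.009+.026
fit(red&(W[...,2]>zf-.005),zf,.05,"reel top flange")
print("TCP",p)
E
python3 -m pendant '{"translation":[[0,0,0]],"spin":[0]}' >/dev/null; python3 v.py
```

```text
platter 87 [ 0.4948 -0.2055  0.0426]
reel top flange 97 [ 0.4943 -0.2032  0.0463]
TCP [ 0.4894 -0.202   0.1457]
```

```bash
python3 -c "
from h import *
plan(.493,-.2047,.085,10.5)"
```

```text
pos [ 0.4897 -0.2021  0.1462] yang 10.73 tilt [ 0.001  -0.0011] units [-0.0107  0.0093  0.2039] spin units 0.06 gap 0.0331 f 61.1 F [-0.8  0.3 -3.1] q [ 64.  21. -54. 109.  20.  60.  13.] t 27.9
```

```bash
python3 -m pendant '{"translation":[[-0.011,0.009,0.06],[0,0,0.07],[0,0,0.05],[0,0,0.025],[0,0,0]],"spin":[0,0,0,0,0]}' >/dev/null
python3 -m pendant '{"translation":[[0,0,0]],"spin":[0]}'
python3 -m pendant '{"translation":[[0,0,0.015],[0,0,0.01],[0,0,0.01],[0,0,0]],"spin":[0,0,0,0]}'
```

```text
clock: 28.65
position: [0.4942, -0.207, 0.0859]
ee_rot: [[-0.183, 0.983, 0.001], [0.983, 0.183, -0.0], [-0.001, 0.001, -1.0]]
ft_force: [0.2, -0.2, -4.1]
finger_gap: 0.0334
grasp_force: 61.1
clock: 29.15
position: [0.4928, -0.2067, 0.0745]
ee_rot: [[-0.183, 0.983, -0.001], [0.983, 0.183, 0.0], [0.001, -0.001, -1.0]]
ft_force: [-2.0, 0.2, -3.0]
finger_gap: 0.033
grasp_force: 61.1
```

```bash
python3 -m pendant '{"translation":[[0,0,0.01],[0,0,0.01],[0,0,0]],"spin":[0,0,0]}'
python3 -m pendant '{"translation":[[0,0,0.01],[0,0,0.01],[0,0,0]],"spin":[0,0,0]}'
```

```text
clock: 29.52
position: [0.4927, -0.2065, 0.0681]
ee_rot: [[-0.184, 0.983, -0.001], [0.983, 0.184, 0.001], [0.001, -0.001, -1.0]]
ft_force: [-1.6, 1.2, -4.2]
finger_gap: 0.0329
grasp_force: 61.0
clock: 29.9
position: [0.4928, -0.2065, 0.0623]
ee_rot: [[-0.184, 0.983, -0.001], [0.983, 0.184, 0.001], [0.001, -0.001, -1.0]]
ft_force: [-2.9, 1.2, -3.2]
finger_gap: 0.033
grasp_force: 61.1
```

It's on the spindle. Pushing home.

```bash
python3 -m pendant '{"translation":[[0,0,0.02],[0,0,0.02],[0,0,0.015],[0,0,0]],"spin":[0,0,0,0]}'
python3 -m pendant '{"translation":[[0,0,0.01],[0,0,0.005],[0,0,0]],"spin":[0,0,0]}'
```

```text
clock: 30.4
position: [0.4928, -0.2064, 0.0454]
ee_rot: [[-0.184, 0.983, -0.001], [0.983, 0.184, 0.001], [0.001, -0.001, -1.0]]
ft_force: [-3.4, 1.9, -4.4]
finger_gap: 0.0327
grasp_force: 60.9
clock: 30.78
position: [0.4928, -0.2063, 0.0434]
ee_rot: [[-0.184, 0.983, -0.003], [0.983, 0.184, -0.001], [-0.0, -0.003, -1.0]]
ft_force: [-9.7, 4.0, 11.2]
finger_gap: 0.0331
grasp_force: 62.7
```

```bash
python3 -m pendant '{"translation":[[0,0,0],[0,0,0],[0,0,0],[0,0,0],[0,0,0]],"spin":[0,0,0,0,0]}' 1
python3 -m pendant '{"translation":[[0,0,-0.05],[0,0,-0.1],[0,0,-0.18],[0,0,-0.18],[0,0,-0.18]],"spin":[0,0,0,0,0]}' 
python3 -m pendant '{"translation":[[0,0,-0.18],[-0.18,0,0],[-0.18,0,0],[-0.11,0,0],[0,0,0]],"spin":[0,0,0,0,0]}' 0
python3 u.py .493 -.2047 .034
python3 -c "
from h import *
s=.493+.182*.13,-.2047-.983*.13
plan(*s,.195,10.5)"
```

```text
clock: 31.4
position: [0.4938, -0.207, 0.0419]
ee_rot: [[-0.183, 0.983, 0.001], [0.983, 0.183, -0.0], [-0.0, 0.0, -1.0]]
ft_force: [0.4, 0.6, -0.2]
finger_gap: 0.0858
grasp_force: 0.0
clock: 32.02
position: [0.4936, -0.2065, 0.2515]
ee_rot: [[-0.184, 0.983, 0.001], [0.983, 0.184, -0.001], [-0.001, 0.001, -1.0]]
ft_force: [0.8, -0.2, -0.2]
finger_gap: 0.0851
grasp_force: 0.0
clock: 32.65
position: [0.5184, -0.3496, 0.3028]
ee_rot: [[-0.177, 0.984, 0.0], [0.984, 0.177, 0.0], [0.0, 0.0, -1.0]]
ft_force: [-0.6, 0.5, 0.4]
finger_gap: 0.0
grasp_force: 0.0
scene flange 386 ((0.4951155185699463, -0.2050340622663498), 0.050574224442243576) hull mid [ 0.4966 -0.206   0.0596] mean [ 0.5025 -0.2073  0.06  ] grad [-0.007   0.0041]
scene boss 75 ((0.484530508518219, -0.15311294794082642), 0.07028321176767349) hull mid [ 0.4842 -0.1811  0.0841] mean [ 0.4937 -0.2023  0.0833] grad [-0.0183  0.0026]
top flange 671 ((0.4933793842792511, -0.203776016831398), 0.050071921199560165) hull mid [ 0.4935 -0.2041  0.0598] mean [ 0.4923 -0.2033  0.0592] grad [-0.0024  0.0041]
top boss 67 ((0.4926164746284485, -0.20456595718860626), 0.017536373808979988) hull mid [ 0.4937 -0.2049  0.0837] mean [ 0.4929 -0.2042  0.0832] grad [-0.0031  0.0482]
pos [ 0.5196 -0.3444  0.3033] yang 10.61 tilt [0.0012 0.0008] units [ 0.4729 -0.0022  0.9717] spin units 3.88 gap -0.0000 f 0.0 F [0.7 1.3 0.4] q [ 70.  23. -53.  87.  19.  79.  27.] t 32.75
pos [ 0.5196 -0.3444  0.3033] yang 10.61 tilt [0.0012 0.0008] units [ 0.0404 -0.0025  0.3612] spin units 0.03 gap -0.0000 f 0.0 F [0.7 1.3 0.4] q [ 70.  23. -53.  87.  19.  79.  27.] t 32.75
```

The reel is home: flange top at z 0.060, level, centred at (0.493,-0.204). Now I'll close the cover with shut fingers along an arc behind it.

```bash
python3 -m pendant '{"translation":[[0,0,0.15],[0,0,0.15],[0,0,0.06],[0.07,0,0],[0.067,0,0.007]],"spin":[0,0,0,0,0]}'
python3 -m pendant '{"translation":[[0.07,0,0.01],[0.067,0,0.013],[0.06,0,0.03],[0.06,0,0.04],[0,0,0]],"spin":[0,0,0,0,0]}'
python3 -m pendant '{"translation":[[0.045,0,0.05],[0.045,0,0.057],[0.02,0,0.045],[0.02,0,0.05],[0,0,0]],"spin":[0,0,0,0,0]}'
python3 - <<'E'
from h import *
p=arm.state()["position"]
t=np.radians(10.5);n=np.array([-np.sin(t),np.cos(t)])
for nm in("scene","top"):
    f=grab(nm);W=f["W"];hsv=cv2.cvtColor(f["frame"],cv2.COLOR_RGB2HSV)
    k=(hsv[...,0]>8)&(hsv[...,0]<25)&(hsv[...,1]>140)&(np.hypot(W[...,0]-.493,W[...,1]+.205)<.15)&(W[...,2]>.085); Q=W[k]
    if len(Q)>20: d=(Q[:,:2]-[.493,-.2047])@n; print(nm,len(Q),np.polyfit(d,Q[:,2],1),d.min(),d.max(),Q[:,2].max())
    if nm=="scene": save(f,"l.png",(190,110,310,240),4.4)
plan(*p); print("d",(p[:2]-[.493,-.2047])@n)
E
```

```text
clock: 33.38
position: [0.5134, -0.3033, 0.1952]
ee_rot: [[-0.185, 0.983, 0.003], [0.983, 0.185, -0.002], [-0.003, 0.003, -1.0]]
ft_force: [0.2, -1.3, 1.5]
finger_gap: 0.0
grasp_force: 0.7
clock: 34.0
position: [0.4958, -0.2264, 0.163]
ee_rot: [[-0.187, 0.982, -0.004], [0.982, 0.187, 0.002], [0.003, -0.004, -1.0]]
ft_force: [-1.0, 0.1, -0.0]
finger_gap: 0.0
grasp_force: 0.0
clock: 34.62
position: [0.4889, -0.1899, 0.1024]
ee_rot: [[-0.185, 0.983, -0.003], [0.983, 0.185, 0.002], [0.002, -0.003, -1.0]]
ft_force: [0.6, -0.4, 0.3]
finger_gap: -0.0001
grasp_force: 0.0
scene 1390 [0.23510845 0.12122441] -0.08514632368870144 0.05090963189002959 0.1782469254600083
pos [ 0.4904 -0.191   0.104 ] yang 10.57 tilt [ 0.0005 -0.0004] units [ 0.0045 -0.0043  0.0052]  gap 0.0001 f 0.0 F [ 0.5 -0.6 -0.6] q [ 62.  25. -53. 112.  24.  55.   8.] t 34.725
d 0.015313079511879968
```

View pics/l.png

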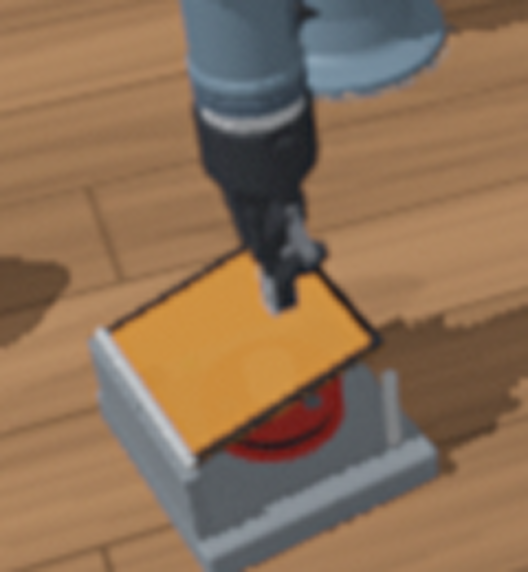

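The cover is about 13° from shut, with the fingertip on it at (280,305). Pressing down the rest.

```bash
python3 -m pendant '{"translation":[[0.01,0,0.04],[0,0,0.03],[0,0,0.02],[0,0,0]],"spin":[0,0,0,0]}'
python3 -m pendant '{"translation":[[0,0,0.007],[0,0,0]],"spin":[0,0]}'
python3 -m pendant '{"translation":[[0,0,0.007],[0,0,0]],"spin":[0,0]}'
```

```text
clock: 35.22
position: [0.4892, -0.1879, 0.0765]
ee_rot: [[-0.183, 0.983, -0.002], [0.983, 0.183, 0.001], [0.001, -0.002, -1.0]]
ft_force: [-0.3, -0.1, -0.3]
finger_gap: 0.0001
grasp_force: 0.0
clock: 35.48
position: [0.4899, -0.1881, 0.0752]
ee_rot: [[-0.183, 0.983, -0.0], [0.983, 0.183, -0.0], [-0.0, -0.0, -1.0]]
ft_force: [0.1, -0.2, 0.2]
finger_gap: -0.0001
grasp_force: 0.0
clock: 35.72
position: [0.4902, -0.1883, 0.0744]
ee_rot: [[-0.183, 0.983, -0.001], [0.983, 0.183, -0.001], [-0.001, -0.001, -1.0]]
ft_force: [-2.7, 0.3, 8.3]
finger_gap: 0.0
grasp_force: 4.1
```

```bash
python3 -m pendant '{"translation":[[0,0,0.007],[0,0,0]],"spin":[0,0]}'
python3 -m pendant '{"translation":[[0,0,-0.05],[0,0,-0.15],[0,0,-0.15],[0,0,-0.15],[0,0,0]],"spin":[0,0,0,0,0]}' >/dev/null
python3 -m pendant '{"translation":[[-0.1,-0.15,-0.05],[-0.1,-0.15,0],[-0.1,-0.15,0],[0,0,0],[0,0,0]],"spin":[0,0,0,0,0]}'
python3 - <<'E'
from h import *
t=np.radians(10.5);n=np.array([-np.sin(t),np.cos(t)])
for nm in("scene","top"):
    f=grab(nm);W=f["W"];hsv=cv2.cvtColor(f["frame"],cv2.COLOR_RGB2HSV)
    k=(hsv[...,0]>8)&(hsv[...,0]<25)&(hsv[...,1]>140)&(np.hypot(W[...,0]-.493,W[...,1]+.205)<.1)&(W[...,2]>.085)&(W[...,2]<.15); Q=W[k]
    if len(Q)>20: d=(Q[:,:2]-[.493,-.2047])@n; print(nm,len(Q),np.polyfit(d,Q[:,2],1),d.min(),d.max(),Q[:,2].max())
E
```

```text
clock: 35.98
position: [0.4903, -0.1883, 0.0742]
ee_rot: [[-0.183, 0.983, -0.002], [0.983, 0.183, -0.003], [-0.002, -0.002, -1.0]]
ft_force: [-8.2, 2.1, 20.2]
finger_gap: 0.0001
grasp_force: 10.3
clock: 37.22
position: [0.3734, -0.3007, 0.2352]
ee_rot: [[-0.183, 0.983, -0.0], [0.983, 0.183, 0.001], [0.001, -0.0, -1.0]]
ft_force: [0.4, 0.1, -0.1]
finger_gap: 0.0004
grasp_force: 0.0
scene 1440 [0.00040535 0.1001612 ] -0.08459618486823828 0.053770407149046906 0.10521680724209093
top 2130 [0.00062028 0.09912947] -0.08332061541271978 0.05250931829487152 0.1071377105970086
```

The cover is level (slope under 0.001) at z 0.099–0.100, so it is shut, and the arm is clear. Handing in.

```bash
python3 -c "
from workcell import arm
print(arm.job_done())"
```

```text
the job is handed in; nothing more can be done
None
```

I handed the job in at about 37 s on the robot's clock: the red reel was laid on the rest, regripped and pushed home on the spindle boss up, and the cover was measured shut; the hand-in gave no verdict, and I did not re-measure the green reel or the other items on the table.

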